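# Cock the rolling tack tester

### The job

Cock the rolling tack tester for its next run: with a fingertip push the red knob of its catch lever toward the low end as far as it goes, so that the catch stands up in the gutter, then nudge the brass roller along the bed and up the sloped gutter, over the catch to the end stop, where the catch keeps it from rolling back once you let go. Roll it slowly with the finger staying behind it: never grip the knob or the roller, lift the roller off the track, or let it run free or bang into the stop. Leave the other things on the table where they stand.

Things in the scene. Friction and masses are not known exactly. Their poses are not given: they have to be found in the camera images.
- tester: Tack tester, fixed: white housing 340 x 104 mm, 58 mm high; level bed at its low end, sloped gutter at its high end. Origin on the table under the track's centre line (y = 0); x level, from bed to high end (uphill), y across, z up. The bed's top is 62 mm above the table, from x = -165 mm (a bumper, 12 mm high) to x = -10 mm. Rails of bed and gutter: 53 mm apart inside, 3 mm thick, 10 mm high.
- gutter: The aluminium gutter, fixed on the tester. Origin on the middle of its floor at its foot (tester x = -10 mm, 62 mm above the table); x runs uphill along the floor, which rises at 15 degrees; y across; z square to the floor. The end stop (plate with a rubber button, 36 mm high above the floor) has its face at x = 158 mm: the roller's centre is then at x = 134 mm.
- catch_lever (a joint): Turn of the catch lever about its shaft across the gutter (gutter x = 95 mm, z = -7 mm): 0 = released, leaning uphill, catch sunk below the floor, nothing holds the roller; 1.04 rad = set, at a hard stop, leaning to the low end, catch raised. It grows as the knob is pushed toward the low end, takes 1 to 2 N at the knob and stays where it is left.
- lever_knob (a point): Centre of the red ball knob, 15 mm across, on the lever's 45 mm arm beside the gutter: on the tester's -y side, 46 mm from the track's centre line, 9 mm clear of the rail. It stays 31 to 38 mm above the floor (gutter z) while it travels 45 mm along the gutter.
- catch_tip (a point): Tip of the catch, a spring-loaded steel tongue 12 mm wide in a slot in the middle of the gutter floor. With the lever set it stands 12 mm above the floor at gutter x = 108 mm: a roller pushed from below presses it down and passes (about 1 N more), then it springs up behind the roller.
- roller: Loose polished brass roller (fingers slide on it), 48 mm in diameter, 50 mm long, about 0.25 kg, lying across the track. Origin at its centre (24 mm above bed or floor); y is its axis, x, z turn as it rolls. It starts on the bed, 20 to 75 mm before the gutter's foot, with at least 55 mm free behind it. Pushed with the fingertips 10 mm or more below its centre it goes easily (1 to 3 N); on the slope it runs back if let go.
- seat (a point): Where the roller's centre rests on the set catch: gutter x = 130 mm, 24 mm above the floor; 4 mm short of touching the end stop.
- tape_roll: Bystander: black roll of tape lying flat, 62 mm across, 19 mm high, behind the tester, in front of the grey controller. Origin under its centre.
- sample_box: Bystander: clear-lidded sample box 80 x 104 x 26 mm behind the tester. Origin under its centre.
- vial_c: Bystander: amber vial with black cap, 29 mm across, 42 mm high, beyond the low end of the tester. Origin under its centre.
- vial_d: Bystander: amber vial with black cap, 26 mm across, 50 mm high, beyond the low end of the tester. Origin under its centre.
- dropper: Bystander: amber dropper bottle, 33 mm across, 102 mm high, beyond the low end of the tester. Origin under its centre.
- blower: Bystander: blue rubber dust blower standing nozzle up, 49 mm across, 96 mm high, behind the tester, near the left edge of the table. Origin under its centre.
There are look-alikes about, which are no part of the job. Several things have the shape of the roller; the one meant has the colours described above.

How it is judged (in metres and radians):
On the way, in this order (a step that is already met when the one before it is completed fails the run):
1. the catch lever is set (value of joint catch_lever above 0.93 rad), for 0.2 s.
2. the roller is past the catch, at the end stop (x of roller in the frame of gutter between 0.1245 and 0.1385 m and z of roller in the frame of gutter between 0.02 and 0.028 m and value of joint catch_lever above 0.93 rad), for 0.2 s.
At the end, for the whole second after the job is handed in: The catch lever is set (over 0.93 rad) and the roller lies at rest (under 10 mm/s) on the gutter floor (within 4 mm), square across it (0.15 rad), between the raised catch and the end stop: its centre 124.5 to 138.5 mm up the gutter (all of step 2 and linear speed of roller below 0.01 m/s and angle between the y axis of roller and the y axis of gutter, either way round below 0.15 rad); the robot touches nothing.
It fails at once if the roller was lifted more than 10 mm off the track (z of roller in the frame of gutter above 0.034 m and z of roller in the frame of tester above 0.096 m).
It fails at once if the roller ran free or was flung (over 0.4 m/s) (linear speed of roller above 0.4 m/s).
It fails at once if the roller was gripped between the fingers (distance between the grasp point and roller below 0.018 m and contact force between the fingers and roller above 0.5 N).
It fails at once if the knob was gripped between the fingers (distance between the grasp point and lever_knob below 0.01 m).
It fails at once if a bystander was moved more than 20 mm (distance of any of tape_roll, sample_box, vial_c, vial_d, dropper, blower from where it was at the start of the episode above 0.02 m).
It also fails if it takes over 48 s, if anything falls off the work surface, if the arm or the gripper's body presses on something with over 40 N, if the wrist force passes 120 N, or if a joint passes its speed limit or range.

### The arm

A 6-joint arm with a two-finger parallel gripper is mounted at the origin on a cart in front of the work surface, level with it; the furniture and walls round the work are solid. World frame = base frame: x ahead of the robot, y to its left, z up, the work surface at z = 0. Lengths are in mm, angles in rad, forces in N, time in s.
With the tool pointing down it reaches from about 350 to 775 mm from the base axis. Payload 7.3 kg.
Tool frame: the origin (TCP) lies on the centre line of the jaws, within the pads' length; the fingertips stand finger_overhang ahead of it and the grasp point (between the pads) lies 8 mm behind it (finger_overhang is the distance from the TCP to the fingertips, in mm); z points along the fingers, y is the line along which they close (so a half turn about z gives the same grasp; the last joint's range is limited). The gripper opens to 92 mm and grips with 3 to 60 N. Pads are 19 mm wide; open, the fingers measure 130 mm over their backs; the gripper's body (75 mm by 190 mm) begins 47 mm behind the grasp point.
Start: joints at [1.107, 0.342, 1.524, -0, 1.275, -0.146], TCP at [164.036, 498.734, 237.741] pointing down, gripper open.
Joint ranges: [-2.53, 2.53], [-0.77, 2.02], [0.04, 2.7], [-1, 4.14], [0.28, 2.66], [-3.11, 3.11]. Speed limits (rad/s): [2.57, 2.57, 3.14, 3.14, 3.14, 3.14].

### API

Orientations are given as [roll, pitch, yaw] about the fixed x, y, z axes, in that order (R = Rz(yaw) Ry(pitch) Rx(roll)).
In Python, from plant import get_obs, capture, close_job, finger_overhang gives the robot as it stands.
- The arm moves only by the shell command python3 -m inch 'ROWS'. ROWS is JSON, one flat list of numbers, 7 for each row, row after row: the turn, a rotation vector about the tool's x, y, z scaled (see below), then the shift along the tool's x, y, z scaled (see below), then the closure, from -1 (fully open) to 1 (shut). In form: [ax, ay, az, tx, ty, tz, gripper, ax, ay, az, tx, ty, tz, gripper, ...]. A call has 1 to 10 rows; each row shifts and turns the commanded pose from where the row before left it, along the tool's axes as they then stand; what a row does not reach is not made up. The controller multiplies each number of a shift by 0.8 m and each number of a turn by 1.5 rad. A row lasts 1/12 s, in which the tool goes at most 41.7 mm and 7.16 degrees, less where a joint would pass 70% of its speed; a pose out of reach is approached as far as the arm can. A call with a number of a shift or a turn outside -1 to 1 is refused whole. A call with a gripper value outside its range is refused whole. The fingers move at their own pace and stop on an object; the grip force is fixed at half the most. Time passes only in rows, so rows that do not move let the fingers close. It gives the time, the measured TCP pose, the force, the opening and the grip force at its end, in the units of the state.
- get_obs(): the state, without advancing time (a new reading comes with each control period).
- capture(name): name is "scene" or "top"; returns a dict with "image" (420x560x3 uint8, red, green, blue), "mtx" (3x3 intrinsics, pixels), "distortion" ([k1, k2, p1, p2, k3] as OpenCV has them; the pictures are not rectified), "pose" (4x4, takes a point from camera to world coordinates). Camera axes: x right, y up, looking along -z (the intrinsics and any distortion apply to the point x, -y, -z); pixel columns grow to the right and rows downward; lengths in mm; the calibration is good to about 2 mm. A picture is of the moment at which its call begins. There is no depth.
- close_job(): hands the job in; it is judged then, once.
The state is a dict: "time": time; "joint_positions": joint angles; "dq": joint speeds; "tau": joint torques, N m; "tool_pos": TCP position; "tcp_rot": TCP orientation; "contact_force": force on the tool from outside, world axes, zero at the start; "moment": the same for the moment, N m; "grip_width": finger opening in mm; "finger_force": force on a finger pad.
Only numpy, scipy, OpenCV 4.12 (cv2) and the standard library are available. Lean on these libraries where they do the work, as an engineer would, in place of code of your own. Each camera call takes 0.05 s, during which the arm holds its last target. There are 200 camera calls.

## Working session

There is one attempt and no reset: what is moved stays moved. The work goes in short steps, Python scripts to look and compute and a shell command to move; the robot and the scene stay as the last step left them, time stands still between calls to the robot, and variables do not carry over. Pictures are saved under pics/ and viewed, at most 10 in all, crops included, and the job is handed in when it is done.

```bash
ls; mkdir -p pics; python3 - <<'E'
from plant import *
import cv2,numpy as np
print(finger_overhang); print(get_obs())
for n in("scene","top"):
    c=capture(n); cv2.imwrite(f"pics/{n}0.png",c["image"][:,:,::-1]); print(n,c["mtx"],c["distortion"],c["pose"])
    np.savez(f"{n}0.npz",**c)
E
```

```text
pics
11.0
{'time': 0.0, 'joint_positions': array([ 1.10698742e+00,  3.42717845e-01,  1.52503802e+00, -3.15367184e-06,
        1.27542041e+00, -1.45979291e-01]), 'dq': array([ 0.00199881,  0.00050077, -0.00041334, -0.00027619,  0.00049069,
       -0.00021757]), 'tau': array([-1.49016258e-03, -4.31244743e+01, -2.44213915e+01,  7.17689632e-02,
        5.60668192e-02, -1.29907166e-04]), 'tool_pos': array([163.8507562 , 498.34784004, 237.04016565]), 'tcp_rot': array([-3.14002543e+00, -2.27372757e-04,  2.82376378e+00]), 'contact_force': array([-0.25557066, -0.50185224, -0.09316842]), 'moment': array([ 0.01574549,  0.01704185, -0.01687003]), 'finger_force': 0.0, 'grip_width': 91.75503440308506}
scene [[425.69061648   0.         278.14055824]
 [  0.         425.69061648 217.69917096]
 [  0.           0.           1.        ]] [0.03375968 0.         0.         0.         0.        ] [[-4.86588938e-01  5.31376562e-01 -6.93448018e-01 -7.55723974e+01]
 [-8.73526048e-01 -3.08232824e-01  3.76755585e-01  2.53946957e+02]
 [-1.35443535e-02  7.89070007e-01  6.14153951e-01  6.39057859e+02]
 [ 0.00000000e+00  0.00000000e+00  0.00000000e+00  1.00000000e+00]]
top [[388.40105881   0.         283.62127484]
 [  0.         388.40105881 205.11364359]
 [  0.           0.           1.        ]] [0.013952 0.       0.       0.       0.      ] [[-7.17051355e-03  9.87162232e-01 -1.59559743e-01  4.10350422e+02]
 [-9.99970538e-01 -7.51582958e-03 -1.56079976e-03 -8.02603511e+01]
 [-2.73998641e-03  1.59543850e-01  9.87187040e-01  9.73258342e+02]
 [ 0.00000000e+00  0.00000000e+00  0.00000000e+00  1.00000000e+00]]
```

View pics/scene0.png

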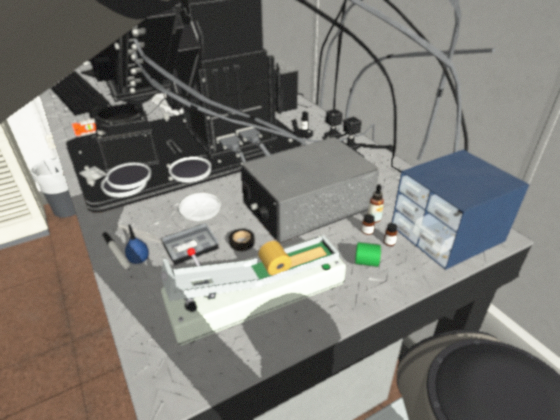

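View pics/top0.png

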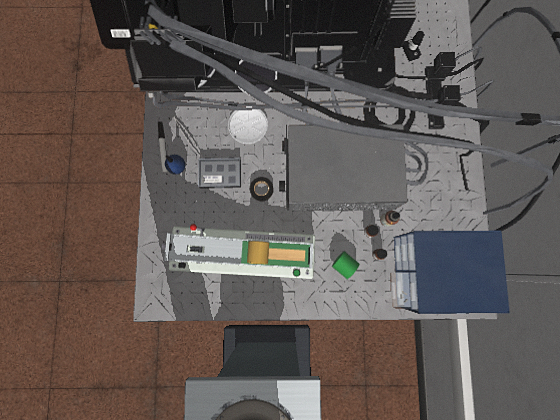

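The roller (brass) is at about top (258,253) and scene (274,257). The red knob is at top (193,227) and scene (192,252). The tester's high end faces world +y, and a green look-alike roller lies at top (346,265).

```bash
cat > h.py <<'E'
import numpy as np,cv2
def ray(c,uv):
    p=cv2.undistortPoints(np.array([[uv]],float),c["mtx"],c["distortion"])[0,0]
    P=c["pose"]; d=P[:3,:3]@np.array([p[0],-p[1],-1]); return P[:3,3],d/np.linalg.norm(d)
def plane(c,uv,z):
    o,d=ray(c,uv); return o+d*(z-o[2])/d[2]
def tri(c1,u1,c2,u2):
    o1,d1=ray(c1,u1);o2,d2=ray(c2,u2)
    s=np.linalg.lstsq(np.c_[d1,-d2],o2-o1,rcond=None)[0]
    a=o1+s[0]*d1;b=o2+s[1]*d2; return (a+b)/2,np.linalg.norm(a-b)
def blobs(c,lo,hi,amin=8):
    m=cv2.inRange(cv2.cvtColor(c["image"],cv2.COLOR_RGB2HSV),lo,hi)
    n,_,st,ce=cv2.connectedComponentsWithStats(m)
    return [(ce[i].round(1),st[i]) for i in range(1,n) if st[i][4]>=amin]
E
python3 - <<'E'
from h import *
s=dict(np.load("scene0.npz"));t=dict(np.load("top0.npz"))
for c in(s,t):
    print("red");[print(b) for b in blobs(c,(0,150,110),(5,255,255))]
    print("brass");[print(b) for b in blobs(c,(14,110,80),(26,255,255),60)]
    print("green");[print(b) for b in blobs(c,(60,150,50),(85,255,255),20)]
a=cv2.resize(t["image"][215:290,155:325],None,fx=4.6,fy=4.6,interpolation=cv2.INTER_CUBIC)
cv2.imwrite("pics/topcrop.png",a[:,:,::-1])
b=cv2.resize(s["image"][220:345,155:355],None,fx=4,fy=4,interpolation=cv2.INTER_CUBIC)
cv2.imwrite("pics/scenecrop.png",b[:,:,::-1])
E
```

```text
red
(array([190.8, 251.5]), array([188, 248,   7,   8,  40], dtype=int32))
brass
(array([274.7, 257.4]), array([259, 241,  39,  34, 746], dtype=int32))
green
(array([367.6, 254.1]), array([356, 244,  24,  21, 443], dtype=int32))
red
(array([192.6, 227.1]), array([190, 225,   6,   5,  27], dtype=int32))
brass
(array([269.5, 253.1]), array([247, 241,  58,  23, 779], dtype=int32))
green
(array([342.9, 269.6]), array([333, 260,  24,  18, 128], dtype=int32))
```

View pics/topcrop.png

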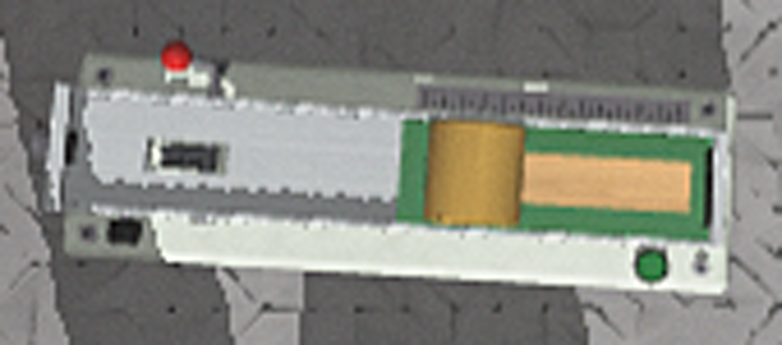

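View pics/scenecrop.png

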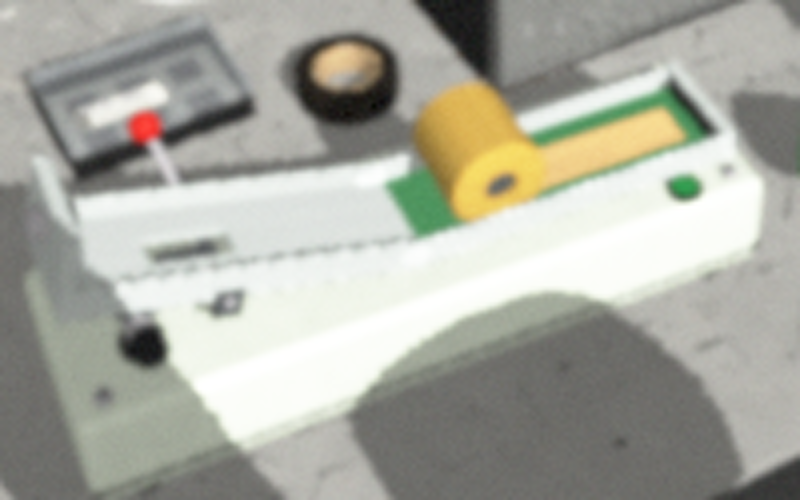

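The top crop shows the bed/gutter junction at crop (400,168), the bumper face at (709,188), the housing corners, the knob at (176,57) and the roller across x=427–523. The scene crop shows the roller's near end hub at (500,184), the knob at (146,127) and the junction at (388,185)–(418,236).

```bash
python3 - <<'E'
from h import *
np.set_printoptions(precision=1,suppress=True)
s=dict(np.load("scene0.npz"));t=dict(np.load("top0.npz"))
T=lambda x,y:(155+(x+.5)/4.6-.5,215+(y+.5)/4.6-.5)
S=lambda x,y:(155+(x+.5)/4-.5,220+(y+.5)/4-.5)
print("knob",tri(s,S(146,127),t,T(176,57)))
J=plane(t,T(401,169),62);B=plane(t,T(709,188),62);print("junc",J,"bump",B,np.linalg.norm(J-B))
for a in((735,95),(727,293),(86,55),(65,255)):print("corner",plane(t,T(*a),58))
print("green btn tri",tri(s,S(685,187),t,T(652,265)))
print("junction near tri",tri(s,S(418,236),t,T(398,220)),"far",tri(s,S(388,185),t,T(404,120)))
print("bed far corner tri",tri(s,S(668,88),t,T(714,138)))
print("tape strip far-right tri",tri(s,S(672,112),t,T(690,163)), tri(s,S(688,138),t,T(690,212)))
print("roller hub scene @86",plane(s,S(500,184),86),"top mid edges",plane(t,T(427,172),90),plane(t,T(523,172),90), "ends",plane(t,T(476,122),110),plane(t,T(473,225),110))
E
```

```text
knob (array([500.5, 120.7, 122.3]), np.float64(0.6890214851843443))
junc [449.2  19.5  62. ] bump [ 438.5 -136.4   62. ] 156.29016454163923
corner [ 485.8 -150.8   58. ]
corner [ 386.2 -144.8   58. ]
corner [508.9 182.5  58. ]
corner [407.6 189.1  58. ]
green btn tri (array([ 400.2, -107.4,   58.4]), np.float64(0.3760424619214871))
junction near tri (array([424.6,  21.8,  69.2]), np.float64(4.256150057232918)) far (array([473.5,  17.5,  58.6]), np.float64(2.6259269748840395))
bed far corner tri (array([ 463.6, -139.8,   59.6]), np.float64(0.5352373501806698))
tape strip far-right tri (array([ 449.5, -129.6,   58.8]), np.float64(5.932453022095094)) (array([ 426.5, -126.9,   60.5]), np.float64(0.4035663748242999))
roller hub scene @86 [421.6 -17.6  86. ] top mid edges [446.4   3.7  90. ] [446.1 -43.5  90. ] ends [469.4 -21.7 110. ] [420.3 -20.4 110. ]
```

```bash
python3 -m inch '[0,0,0.08,0,0,0,1, 0,0,0.08,0,0,0,1, 0,0,0.08,0,0,0,1, 0,0,0.08,0,0,0,1, 0,0,0.08,0,0,0,1, 0,0,0.08,0,0,0,1, 0,0,0.08,0,0,0,1, 0,0,0.08,0,0,0,1, 0,0,0.08,0,0,0,1, 0,0,0.08,0,0,0,1]'
python3 -m inch '[0,0,0.08,0,0,0,1, 0,0,0,0,0,0,1]'
cat >> h.py <<'E'
from scipy.spatial.transform import Rotation as Ro
J=np.array([448,19.5,62.]);U=np.array([.0685,.9977,0]);Y=np.array([-.9977,.0685,0]);Z=np.array([0,0,1.])
def track(p): # world -> along, y_t, z above bed
    d=np.array(p)-J; return np.array([d@U,d@Y,d[2]])
def world(a,b,z): return J+a*U+b*Y+z*Z
def gut(p):
    a,b,z=track(p); c,s=np.cos(np.radians(15)),np.sin(np.radians(15)); return np.array([a*c+z*s,b,-a*s+z*c])
def units(o,target): # tool-axis shift (in row units) from current to target world
    R=Ro.from_euler("xyz",o["tcp_rot"]).as_matrix(); return R.T@(np.array(target)-o["tool_pos"])/800
def rep():
    from plant import get_obs
    np.set_printoptions(precision=3,suppress=True)
    o=get_obs();R=Ro.from_euler("xyz",o["tcp_rot"]).as_matrix()
    L=o["tool_pos"]+11*R[:,2]; lead=L+9.5*R[:,0]; trail=L-9.5*R[:,0]
    print("t",o["time"],"tcp",o["tool_pos"],"rpy",o["tcp_rot"],"F",o["contact_force"],"w",o["grip_width"])
    print("tcp track",track(o["tool_pos"]),"lead track",track(lead),"lead gut",gut(lead),"trail gut",gut(trail));return o
E
python3 -c "
from h import *
o=rep();print(units(o,world(134,-56,130)), world(134,-56,130))"
```

```text
time: 0.93
tool_pos: [163.9, 498.5, 237.3]
tcp_rot: [-3.141, 0.001, 1.618]
contact_force: [0.2, 0.3, -1.3]
grip_width: 29.4
finger_force: 0.0
time: 1.1
tool_pos: [163.9, 498.5, 237.4]
tcp_rot: [-3.141, 0.001, 1.5]
contact_force: [0.5, 1.3, 0.7]
grip_width: 16.3
finger_force: 0.0
t 1.1 tcp [163.933 498.529 237.355] rpy [-3.141  0.001  1.5  ] F [0.502 1.344 0.684] w 16.32631270165483
tcp track [458.468 316.227 175.355] lead track [467.96  316.204 164.348] lead gut [494.552 316.204  37.631] trail gut [476.202 316.256  42.563]
[-0.404  0.466  0.057] [513.05  149.356 192.   ]
```

```bash
python3 -m inch '[0,0,0,-0.03,0.034,0,1, 0,0,0,-0.03,0.034,0,1, 0,0,0,-0.03,0.034,0,1, 0,0,0,-0.03,0.034,0,1, 0,0,0,-0.03,0.034,0,1, 0,0,0,-0.03,0.034,0,1, 0,0,0,-0.03,0.034,0,1, 0,0,0,-0.03,0.034,0,1, 0,0,0,-0.03,0.034,0,1, 0,0,0,-0.03,0.034,0,1]' >/dev/null
python3 -m inch '[0,0,0,-0.026,0.031,0.01,1, 0,0,0,-0.026,0.031,0.01,1, 0,0,0,-0.026,0.031,0.01,1, 0,0,0,-0.026,0.031,0.01,1, 0,0,0,0,0,0.017,1, 0,0,0,0,0,0,1, 0,0,0,0,0,0,1]' >/dev/null
python3 -c "
from h import *
from plant import capture
o=rep();print(units(o,world(134,-56,56)))
c=capture('top');a=cv2.resize(c['image'][160:300,140:330],None,fx=4,fy=4,interpolation=cv2.INTER_CUBIC);cv2.imwrite('pics/k1.png',a[:,:,::-1])"
```

```text
t 2.5167 tcp [512.045 151.271 191.351] rpy [-3.139  0.     1.506] F [0.619 1.053 0.378] w 0.7044713728981675
tcp track [135.855 -54.871 129.351] lead track [145.353 -54.809 118.349] lead gut [171.032 -54.809  76.697] trail gut [152.679 -54.873  81.618]
[-0.002  0.002  0.092]
```

View pics/k1.png

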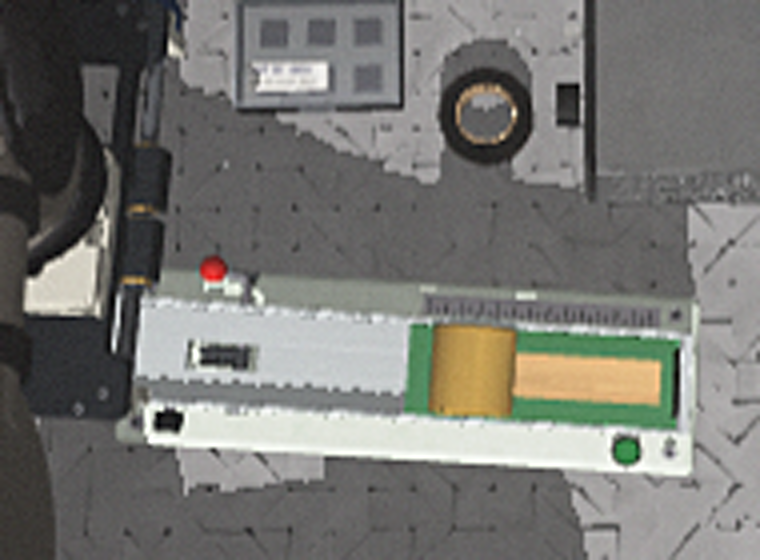

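The knob is at crop (213,269), untouched, with the gripper in place uphill of it at the left. Next: descend.

```bash
python3 -m inch '[0,0,0,0,0.002,0.02,1, 0,0,0,0,0,0.02,1, 0,0,0,0,0,0.02,1, 0,0,0,0,0,0.02,1, 0,0,0,0,0,0.012,1, 0,0,0,0,0,0,1]' && python3 -m inch '[0,0,0,-0.006,0,0,1, 0,0,0,-0.006,0,0,1, 0,0,0,-0.005,0,0,1, 0,0,0,-0.005,0,0,1, 0,0,0,-0.005,0,0,1, 0,0,0,-0.005,0,0,1, 0,0,0,-0.005,0,0,1, 0,0,0,-0.005,0,0,1, 0,0,0,0,0,0,1]' ; python3 -c "
from h import *
rep()"
```

```text
time: 3.07
tool_pos: [513.0, 152.0, 117.5]
tcp_rot: [-3.139, 0.0, 1.506]
contact_force: [-0.6, 0.4, -0.4]
grip_width: 0.3
finger_force: 0.0
time: 3.82
tool_pos: [512.0, 116.9, 118.5]
tcp_rot: [-3.141, 0.0, 1.503]
contact_force: [1.3, -0.4, 0.2]
grip_width: 0.3
finger_force: 0.0
t 3.8167 tcp [512.049 116.939 118.506] rpy [-3.141  0.     1.503] F [ 1.334 -0.389  0.203] w 0.25335031120440304
tcp track [101.602 -57.227  56.506] lead track [111.1   -57.217  45.504] lead gut [119.091 -57.217  15.199] trail gut [100.739 -57.234  20.121]
```

```bash
python3 -m inch '[0,0,0,-0.004,0,0,1, 0,0,0,-0.004,0,0,1, 0,0,0,-0.004,0,0,1, 0,0,0,-0.004,0,0,1, 0,0,0,-0.004,0,0,1, 0,0,0,-0.004,0,0,1, 0,0,0,-0.003,0,0,1, 0,0,0,-0.002,0,0,1, 0,0,0,0,0,0,1, 0,0,0,0,0,0,1]' ; python3 -c "
from h import *
rep()"
```

```text
time: 4.65
tool_pos: [511.8, 95.4, 119.3]
tcp_rot: [3.138, -0.002, 1.503]
contact_force: [2.2, 6.3, 1.2]
grip_width: 0.4
finger_force: 3.1
t 4.65 tcp [511.842  95.379 119.335] rpy [ 3.138 -0.002  1.503] F [2.245 6.293 1.169] w 0.37959256069671693
tcp track [ 80.078 -58.498  57.335] lead track [ 89.601 -58.525  46.354] lead gut [ 98.546 -58.525  21.584] trail gut [ 80.182 -58.544  26.464]
```

```bash
python3 -m inch '[0,0,0,-0.002,0,0,1, 0,0,0,-0.001,0,0,1, 0,0,0,0,0,0,1]'; python3 -m inch '[0,0,0,0.01,0.002,0,1, 0,0,0,0.015,0.002,0,1, 0,0,0,0,0,-0.04,1, 0,0,0,0,0,-0.04,1, 0,0,0,0,0,-0.04,1]'; python3 -c "
from h import *
from plant import capture
rep()
t=capture('top');s=capture('scene')
for c in (s,t):
    for b in blobs(c,(0,150,110),(5,255,255)):print(b)
"
```

```text
time: 4.9
tool_pos: [513.0, 93.3, 120.1]
tcp_rot: [3.135, -0.003, 1.503]
contact_force: [4.8, 6.2, 4.2]
grip_width: 0.3
finger_force: 4.2
time: 5.32
tool_pos: [514.1, 112.7, 214.9]
tcp_rot: [-3.139, 0.001, 1.505]
contact_force: [0.6, -0.8, 0.1]
grip_width: 0.9
finger_force: 0.0
t 5.3167 tcp [514.12  112.67  214.901] rpy [-3.139  0.001  1.505] F [ 0.607 -0.751  0.096] w 0.8785740939809747
tcp track [ 97.485 -59.586 152.901] lead track [106.977 -59.531 141.894] lead gut [140.057 -59.531 109.371] trail gut [121.707 -59.574 114.302]
(array([212.2, 228.7]), array([210, 226,   6,   6,  26], dtype=int32))
```

```bash
python3 -c "
from h import *
c=dict(np.load('top0.npz'))
p=plane(c,(212.2,228.7),112);print(p,track(p),gut(p), 'angle',.52+np.arcsin((95-gut(p)[0])/45))"
```

```text
[497.62159578  80.34568443 112.        ] [ 64.10481867 -45.33953672  50.        ] [ 74.8614522  -45.33953672  31.70474336] angle 0.9839938817836543
```

```bash
python3 -m inch '[0,0,0,0,-0.011,0.04,1, 0,0,0,0,0,0.04,1, 0,0,0,0,0,0.04,1, 0,0,0,0,0,0.006,1, 0,0,0,0,0,0,1, 0,0,0,-0.008,0,0,1, 0,0,0,-0.006,0,0,1, 0,0,0,-0.005,0,0,1, 0,0,0,-0.004,0,0,1, 0,0,0,0,0,0,1]'; python3 -c "
from h import *
rep()"
```

```text
time: 6.25
tool_pos: [506.2, 97.8, 115.4]
tcp_rot: [3.138, -0.009, 1.501]
contact_force: [1.7, 20.7, -1.3]
grip_width: 0.5
finger_force: 10.7
t 6.25 tcp [506.19   97.792 115.444] rpy [ 3.138 -0.009  1.501] F [ 1.721 20.655 -1.255] w 0.5302017706013924
tcp track [ 82.098 -52.693  53.444] lead track [ 91.692 -52.751  42.525] lead gut [ 99.574 -52.751  17.345] trail gut [ 81.179 -52.724  22.106]
```

```bash
python3 -m inch '[0,0,0,0.01,0,0,1, 0,0,0,0.01,0,0,1, 0,0,0,0,0,-0.05,1, 0,0,0,0,0,-0.05,1, 0,0,0,0,0,-0.04,1, 0,0,0,-0.042,-0.013,0,1, 0,0,0,-0.042,-0.013,0,1, 0,0,0,-0.042,-0.014,0,1, 0,0,0,-0.042,-0.013,0,1, 0,0,0,-0.042,-0.013,0,1]'; python3 -m inch '[0,0.0776,0,-0.032,0,0,1, 0,0.0776,0,0,0,0,1, 0,0.0776,0,0,0,0,1, 0,0.0776,0,0,0,0,1, 0,0.0776,0,0,0,0,1, 0,0.0776,0,0,0,0,1, 0,0,0,0,0,0,1, 0,0,0,0,0,0,1]'; python3 -c "
from h import *
from plant import capture
o=rep();print('units to',units(o,world(-99.4,0,17.3)),o['joint_positions'])
t=capture('top');s=capture('scene')
for c in (s,t):
    for b in blobs(c,(0,150,110),(5,255,255)):print(b)
np.savez('s1.npz',**s);np.savez('t1.npz',**t)
a=np.vstack([cv2.resize(t['image'][205:305,140:380],(720,300),interpolation=cv2.INTER_CUBIC),cv2.resize(s['image'][220:345,155:355],(480,300),interpolation=cv2.INTER_CUBIC).copy() if 0 else cv2.copyMakeBorder(cv2.resize(s['image'][220:345,155:355],(480,300),interpolation=cv2.INTER_CUBIC),0,0,0,240,cv2.BORDER_CONSTANT)])
cv2.imwrite('pics/r1.png',a[:,:,::-1])"
```

```text
time: 7.08
tool_pos: [441.3, -55.5, 226.7]
tcp_rot: [3.14, 0.001, 1.504]
contact_force: [1.0, -0.4, -0.0]
grip_width: 0.5
finger_force: 0.0
time: 7.75
tool_pos: [440.1, -80.7, 225.2]
tcp_rot: [-3.14, -0.696, 1.5]
contact_force: [0.9, -0.2, 0.2]
grip_width: 0.1
finger_force: 0.0
t 7.75 tcp [440.145 -80.713 225.211] rpy [-3.14  -0.696  1.5  ] F [ 0.934 -0.167  0.245] w 0.10592746886647968
tcp track [-100.52     0.972  163.211] lead track [-86.175   0.965 160.867] lead gut [-41.604   0.965 177.69 ] trail gut [-58.838   0.995 169.689]
units to [-0.116  0.001  0.141] [-0.727  0.399  1.691  0.532  1.532 -0.811]
(array([212.9, 248.7]), array([210, 246,   7,   6,  30], dtype=int32))
(array([212.2, 228.5]), array([210, 227,   6,   4,  19], dtype=int32))
```

View pics/r1.png

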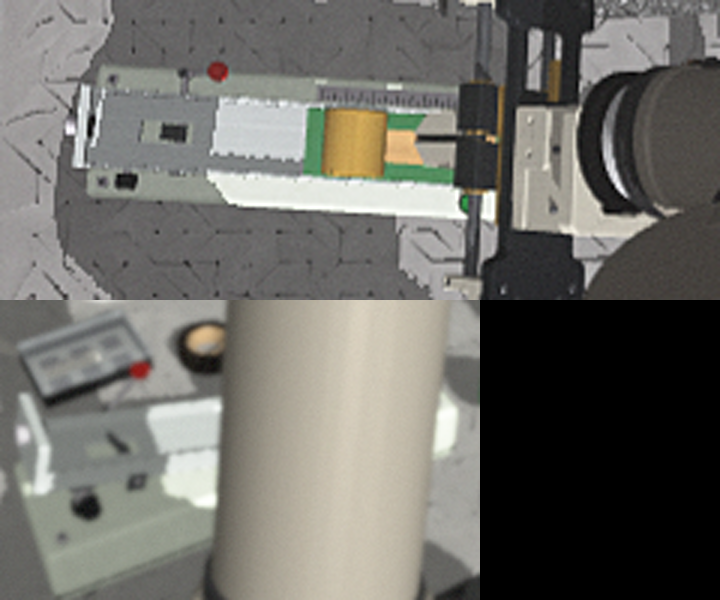

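The picture shows the knob at the low-end stop (top-view crop px (217,71)), the catch standing up in its slot at (118,440), the roller at (355,142), and closed fingertips centred behind it. Next: lower behind the roller.

```bash
python3 -m inch '[0,0,0,-0.022,0,0.0265,1, 0,0,0,-0.022,0,0.0265,1, 0,0,0,-0.022,0,0.0265,1, 0,0,0,-0.022,0,0.0265,1, 0,0,0,-0.022,0.001,0.0265,1, 0,0,0,0,0,0,1, 0,0,0,0,0,0,1]'; python3 -c "
from h import *
o=rep();print('units to',units(o,world(-99.4,0,17.3)))
s=dict(np.load('s1.npz'));t=dict(np.load('t1.npz'));p,e=tri(s,(212.9,248.7),t,(212.2,228.5));print(p,e,gut(p))
print('roller',track(plane(t,(140+324/3,205+142/3),90)),track(plane(t,(140+386/3,205+142/3),90)))
"
```

```text
time: 8.43
tool_pos: [441.2, -77.7, 88.6]
tcp_rot: [-3.141, -0.698, 1.505]
contact_force: [0.4, -0.8, 0.3]
grip_width: 0.5
finger_force: 0.0
t 8.4333 tcp [441.222 -77.738  88.56 ] rpy [-3.141 -0.698  1.505] F [ 0.448 -0.796  0.283] w 0.5191885440314978
tcp track [-97.479   0.101  26.56 ] lead track [-83.13    0.155  24.24 ] lead gut [-74.024   0.155  44.93 ] trail gut [-91.244   0.112  36.9  ]
units to [-0.009  0.     0.007]
[498.067  80.356 112.404] 0.16811585055893313 [ 75.006 -45.783  32.085]
roller [-17.241   1.151  28.   ] [-63.845  -1.698  28.   ]
```

```bash
python3 -m inch '[0,0,0,-0.0037,0,0.0044,1, 0,0,0,-0.0037,0,0.0044,1, 0,0,0,0,0,0,1, 0,0,0,0.0038,0,0.0032,1, 0,0,0,0.0038,0,0.0032,1, 0,0,0,0.0038,0,0.0032,1, 0,0,0,0.0031,0,0.0026,1, 0,0,0,0.0023,0,0.0019,1, 0,0,0,0,0,0,1]'; python3 -c "
from h import *
o=rep()"
```

```text
time: 9.18
tool_pos: [442.3, -60.6, 78.8]
tcp_rot: [-3.141, -0.699, 1.504]
contact_force: [-0.9, -0.3, -0.4]
grip_width: 0.4
finger_force: 0.0
t 9.1833 tcp [442.257 -60.615  78.84 ] rpy [-3.141 -0.699  1.504] F [-0.876 -0.292 -0.405] w 0.41356273439701824
tcp track [-80.324   0.242  16.84 ] lead track [-65.974   0.273  14.528] lead gut [-59.966   0.273  31.109] trail gut [-77.182   0.244  23.069]
```

```bash
python3 -m inch '[0,0,0,0.0015,0,0.0013,1, 0,0,0,0.0015,0,0.0013,1, 0,0,0,0.0015,0,0.0013,1, 0,0,0,0.002,0,0.0017,1, 0,0,0,0.0025,0,0.0021,1, 0,0,0,0.0025,0,0.0021,1, 0,0,0,0.0025,0,0.0021,1, 0,0,0,0.0025,0,0.0021,1, 0,0,0,0.0025,0,0.0021,1, 0,0,0,0.0025,0,0.0021,1]';python3 -c "
from h import *
from plant import capture
o=rep();t=capture('top')
for b in blobs(t,(14,110,80),(26,255,255),60):print(b)
cv2.imwrite('pics/p1.png',cv2.resize(t['image'][205:305,140:380],(720,300),interpolation=cv2.INTER_CUBIC)[:,:,::-1])"
```

```text
time: 10.02
tool_pos: [443.9, -38.4, 78.7]
tcp_rot: [3.142, -0.698, 1.504]
contact_force: [-0.2, -0.1, -0.1]
grip_width: 0.6
finger_force: 0.1
t 10.0167 tcp [443.888 -38.448  78.663] rpy [ 3.142 -0.698  1.504] F [-0.151 -0.119 -0.064] w 0.5645460229272787
tcp track [-58.097   0.134  16.663] lead track [-43.747   0.157  14.348] lead gut [-38.543   0.157  25.182] trail gut [-55.761   0.133  17.146]
(array([250.4, 251.8]), array([240, 241,  22,  23, 452], dtype=int32))
```

View pics/p1.png

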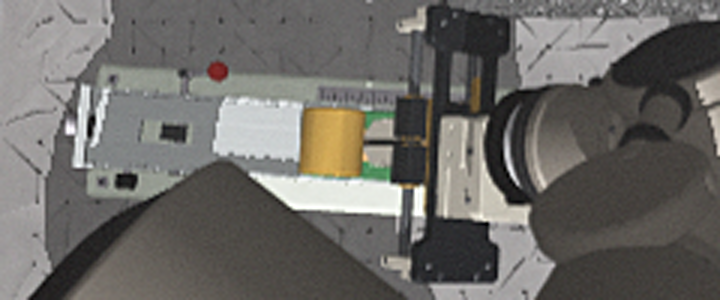

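The roller spans crop x 301–363 and lies square, with the fingers following behind it at 365. Next: keep pushing.

```bash
python3 -m inch '[0,0,0,0.0025,0,0.0021,1, 0,0,0,0.0025,0,0.0021,1, 0,0,0,0.0025,0,0.0021,1, 0,0,0,0.0025,0,0.0021,1, 0,0,0,0.0025,0,0.0021,1, 0,0,0,0.0025,0,0.0021,1, 0,0,0,0.0025,0,0.0021,1, 0,0,0,0.0025,0,0.0021,1, 0,0,0,0.0025,0,0.0021,1, 0,0,0,0.0025,0,0.0021,1]'; python3 -m inch '[0,0,0,0.0025,0,0.0021,1, 0,0,0,0.0025,0,0.0021,1, 0,0,0,0.0025,0,0.0021,1, 0,0,0,0.0025,0,0.0021,1, 0,0,0,0.0025,0,0.0021,1, 0,0,0,0.0025,0,0.0021,1]'; python3 -c "
from h import *
rep()"
```

```text
time: 10.9
tool_pos: [445.7, -12.6, 78.6]
tcp_rot: [3.141, -0.698, 1.504]
contact_force: [0.5, -0.7, 0.3]
grip_width: 0.3
finger_force: 0.4
time: 11.4
tool_pos: [446.7, 3.2, 78.6]
tcp_rot: [3.141, -0.698, 1.504]
contact_force: [0.1, -0.6, -0.2]
grip_width: 0.6
finger_force: 0.4
t 11.4 tcp [446.729   3.189  78.646] rpy [ 3.141 -0.698  1.504] F [ 0.089 -0.563 -0.248] w 0.5531871040791319
tcp track [-16.36    0.151  16.646] lead track [-2.011  0.174 14.33 ] lead gut [ 1.767  0.174 14.362] trail gut [-15.451   0.149   6.327]
```

```bash
python3 -m inch '[0,0,0,0.0037,0,0.0018,1, 0,0,0,0.0037,0,0.0018,1, 0,0,0,0.0037,0,0.0018,1, 0,0,0,0.0037,0,0.0018,1, 0,0,0,0.0037,0,0.0018,1, 0,0,0,0.0037,0,0.0018,1, 0,0,0,0.0037,0,0.0018,1, 0,0,0,0.0037,0,0.0018,1, 0,0,0,0.0037,0,0.0018,1, 0,0,0,0.0037,0,0.0018,1]'; python3 -c "
from h import *
from plant import capture
rep();t=capture('top')
for b in blobs(t,(14,110,80),(26,255,255),60):print(b)"
```

```text
time: 12.23
tool_pos: [448.8, 35.1, 86.7]
tcp_rot: [3.142, -0.698, 1.504]
contact_force: [0.0, -1.1, -0.0]
grip_width: 0.6
finger_force: 0.4
t 12.2333 tcp [448.848  35.104  86.729] rpy [ 3.142 -0.698  1.504] F [ 0.026 -1.113 -0.035] w 0.606328502363675
tcp track [15.626  0.223 24.729] lead track [29.976  0.245 22.414] lead gut [34.756  0.245 13.892] trail gut [17.538  0.222  5.856]
(array([218.4, 249.9]), array([207, 239,  23,  23, 469], dtype=int32))
```

```bash
python3 -m inch '[0,0,0,0.0037,0,0.0018,1, 0,0,0,0.0037,0,0.0018,1, 0,0,0,0.0037,0,0.0018,1, 0,0,0,0.0037,0,0.0018,1, 0,0,0,0.0037,0,0.0018,1, 0,0,0,0.0037,0,0.0018,1, 0,0,0,0.0037,0,0.0018,1, 0,0,0,0.0037,0,0.0018,1, 0,0,0,0.0037,0,0.0018,1, 0,0,0,0.003,0,0.0014,1]'; python3 -c "
from h import *
from plant import capture
rep();t=capture('top')
for b in blobs(t,(14,110,80),(26,255,255),60):print(b, gut(plane(t,b[0],112)))"
```

```text
time: 13.12
tool_pos: [450.9, 66.4, 94.6]
tcp_rot: [3.142, -0.698, 1.504]
contact_force: [-0.1, -0.1, 0.5]
grip_width: 0.6
finger_force: 0.6
t 13.1167 tcp [450.898  66.372  94.632] rpy [ 3.142 -0.698  1.504] F [-0.118 -0.082  0.475] w 0.5959370627904839
tcp track [46.962  0.319 32.632] lead track [61.312  0.343 30.317] lead gut [67.069  0.343 13.415] trail gut [49.851  0.318  5.38 ]
(array([203.6, 249. ]), array([193, 238,  23,  23, 481], dtype=int32)) [89.191  0.554 27.865]
```

```bash
python3 -m inch '[0,0,0,0.0023,0,0.0011,1, 0,0,0,0.0023,0,0.0011,1, 0,0,0,0.0023,0,0.0011,1, 0,0,0,0.0023,0,0.0011,1, 0,0,0,0.0023,0,0.0011,1, 0,0,0,0.0023,0,0.0011,1, 0,0,0,0.0023,0,0.0011,1, 0,0,0,0.0023,0,0.0011,1, 0,0,0,0.0023,0,0.0011,1, 0,0,0,0.0023,0,0.0011,1]'; python3 -c "
from h import *
from plant import capture
rep();t=capture('top')
for b in blobs(t,(14,110,80),(26,255,255),60):print(b, gut(plane(t,b[0],117)))
for b in blobs(t,(0,150,110),(5,255,255)):print(b)"
```

```text
time: 14.0
tool_pos: [452.2, 85.9, 99.7]
tcp_rot: [3.142, -0.699, 1.504]
contact_force: [-0.3, -1.3, -0.6]
grip_width: 0.6
finger_force: 0.5
t 14.0 tcp [452.234  85.937  99.694] rpy [ 3.142 -0.699  1.504] F [-0.264 -1.264 -0.637] w 0.6288531990472209
tcp track [66.574  0.327 37.694] lead track [80.924  0.349 35.379] lead gut [87.324  0.349 13.229] trail gut [70.106  0.326  5.193]
(array([194.3, 248.4]), array([183, 237,  23,  24, 495], dtype=int32)) [109.242   0.659  27.669]
(array([211.6, 228.6]), array([209, 226,   6,   6,  23], dtype=int32))
```

```bash
python3 -m inch '[0,0,0,0.0024,0,0.0008,1, 0,0,0,0.0024,0,0.0008,1, 0,0,0,0.0024,0,0.0008,1, 0,0,0,0.0024,0,0.0008,1, 0,0,0,0.0024,0,0.0008,1, 0,0,0,0.0024,0,0.0008,1, 0,0,0,0.0024,0,0.0008,1, 0,0,0,0.0024,0,0.0008,1, 0,0,0,0.0024,0,0.0008,1, 0,0,0,0.0012,0,0.0004,1]'; python3 -c "
from h import *
from plant import capture
rep();t=capture('top')
for b in blobs(t,(14,110,80),(26,255,255),60):print(b, gut(plane(t,b[0],122)))
for b in blobs(t,(0,150,110),(5,255,255)):print(b)"
```

```text
time: 14.88
tool_pos: [453.4, 103.9, 106.9]
tcp_rot: [3.141, -0.699, 1.504]
contact_force: [0.4, -0.2, 0.1]
grip_width: 0.2
finger_force: 0.2
t 14.8833 tcp [453.411 103.873 106.86 ] rpy [ 3.141 -0.699  1.504] F [ 0.374 -0.216  0.144] w 0.22164715406819419
tcp track [84.55   0.381 44.86 ] lead track [98.9    0.405 42.546] lead gut [106.542   0.405  15.5  ] trail gut [89.325  0.379  7.462]
(array([185. , 247.8]), array([174, 236,  23,  24, 491], dtype=int32)) [129.066   0.764  27.533]
(array([211.8, 228.2]), array([211, 226,   3,   6,  12], dtype=int32))
```

```bash
python3 -m inch '[0,0,0,0.0012,0,0.0003,1, 0,0,0,0.0012,0,0.0003,1, 0,0,0,0.0012,0,0.0003,1, 0,0,0,0.0012,0,0.0004,1, 0,0,0,0.0007,0,0.0003,1, 0,0,0,0,0,0,1, 0,0,0,0,0,0,1]'; python3 -c "
from h import *
from plant import capture
rep();t=capture('top')
for b in blobs(t,(14,110,80),(26,255,255),60):print(b, gut(plane(t,b[0],122)))"
```

```text
time: 15.52
tool_pos: [453.7, 107.8, 108.6]
tcp_rot: [-3.142, -0.699, 1.504]
contact_force: [-0.4, -0.4, 0.8]
grip_width: 0.7
finger_force: 0.3
t 15.5167 tcp [453.689 107.793 108.555] rpy [-3.142 -0.699  1.504] F [-0.371 -0.437  0.843] w 0.6724195006595922
tcp track [88.479  0.372 46.555] lead track [102.829   0.395  44.241] lead gut [110.776   0.395  16.119] trail gut [93.559  0.372  8.082]
(array([182.8, 247.7]), array([171, 236,  24,  24, 492], dtype=int32)) [133.708   0.837  26.29 ]
```

```bash
python3 -m inch '[0,0,0,0,0,0,1, 0,0,0,0,0,0,1, 0,0,0,-0.001,0,-0.0006,1, 0,0,0,-0.001,0,-0.0006,1, 0,0,0,-0.001,0,-0.0006,1, 0,0,0,-0.001,0,-0.0006,1, 0,0,0,-0.001,0,-0.0006,1, 0,0,0,-0.001,0,-0.0006,1, 0,0,0,-0.001,0,-0.0006,1, 0,0,0,-0.001,0,-0.0006,1]'; python3 -c "
from h import *
from plant import capture
rep();t=capture('top')
for b in blobs(t,(14,110,80),(26,255,255),60):print(b, gut(plane(t,b[0],122)))"
```

```text
time: 16.4
tool_pos: [453.2, 100.3, 107.4]
tcp_rot: [3.142, -0.699, 1.504]
contact_force: [0.5, -0.2, 0.9]
grip_width: 0.4
finger_force: 0.0
t 16.4 tcp [453.24  100.289 107.375] rpy [ 3.142 -0.699  1.504] F [ 0.487 -0.226  0.949] w 0.38984824167841503
tcp track [80.962  0.306 45.375] lead track [95.312  0.327 43.061] lead gut [103.209   0.327  16.925] trail gut [85.992  0.305  8.889]
(array([184. , 247.7]), array([173, 236,  23,  24, 489], dtype=int32)) [131.188   0.679  26.965]
```

```bash
python3 -m inch '[0,0,0,-0.002,0,-0.0015,1, 0,0,0,-0.002,0,-0.0015,1, 0,0,0,-0.002,0,-0.002,1, 0,0,0,-0.002,0,-0.004,1, 0,0,0,0,0,-0.03,1, 0,0,0,0,0,-0.04,1, 0,0,0,0,0,-0.04,1, 0,0,0,0,0,-0.03,1, 0,0,0,0,0,0,1, 0,0,0,0,0,0,1]'; python3 -c "
from h import *
from plant import capture
rep();t=capture('top');s=capture('scene')
for b in blobs(t,(14,110,80),(26,255,255),60):print(b, gut(plane(t,b[0],122)))
a=np.vstack([cv2.resize(t['image'][205:305,140:380],(720,300),interpolation=cv2.INTER_CUBIC),cv2.copyMakeBorder(cv2.resize(s['image'][220:345,155:355],(480,300),interpolation=cv2.INTER_CUBIC),0,0,0,240,cv2.BORDER_CONSTANT)])
cv2.imwrite('pics/f.png',a[:,:,::-1])"
```

```text
time: 17.28
tool_pos: [448.1, 18.2, 194.9]
tcp_rot: [3.139, -0.697, 1.504]
contact_force: [-0.7, 0.1, -0.2]
grip_width: 0.4
finger_force: 0.0
t 17.2833 tcp [448.145  18.174 194.949] rpy [ 3.139 -0.697  1.504] F [-0.714  0.067 -0.19 ] w 0.353487949926526
tcp track [ -1.313  -0.235 132.949] lead track [ 13.034  -0.241 130.618] lead gut [ 46.396  -0.241 122.794] trail gut [ 29.17   -0.264 114.777]
(array([184. , 247.6]), array([173, 236,  23,  24, 486], dtype=int32)) [131.209   0.463  26.959]
```

View pics/f.png

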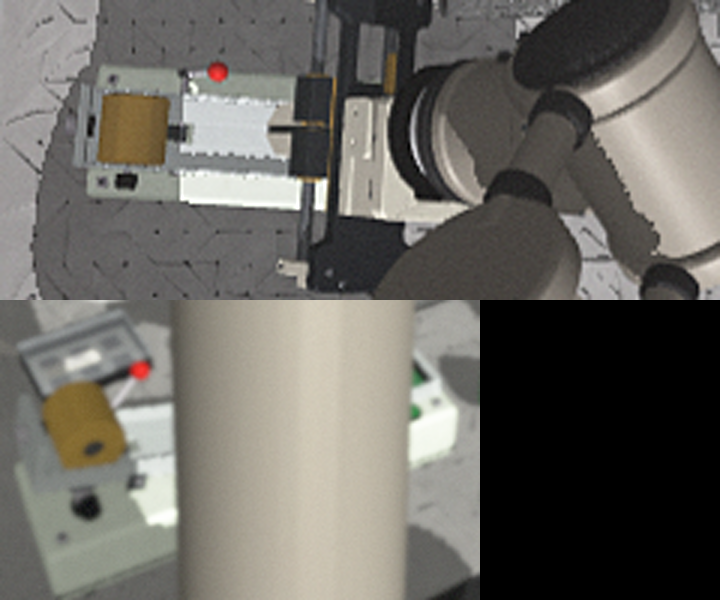

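The roller rests square at the top of the gutter (crop (133,129)), held about 131 mm up. The knob is at its low-end stop (217,71), the gripper is clear, and nothing is moving, so I'm handing in.

```bash
python3 -c "
from plant import close_job
print(close_job())"
```

```text
the job is handed in; nothing more can be done
None
```

The job is handed in at about 17 s of the 48 s allowed: the catch lever is set, and the roller rests square behind the raised catch, about 131 mm up the gutter by the last picture, with the gripper clear; the hand-in returned no verdict.

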